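Stack the parts trays on their dock and put the lid on

ROBOT

A 7-joint arm with a two-finger parallel gripper is mounted at the origin on the work surface. World frame = base frame: x ahead of the robot, y to its left, z up, the work surface at z = 0. Lengths are in m, angles in rad, forces in N, time in s.
With the tool pointing down it reaches from about 0.425 to 0.95 m from the base axis. Payload 4.7 kg.
Tool frame: the origin (TCP) lies midway between the tips of the shut fingers; the grasp point (between the pads) lies 19 mm behind it; z points along the fingers, y is the line along which they close (so a half turn about z gives the same grasp; the last joint's range is limited). The gripper opens to 87 mm and grips with 3 to 60 N. Pads are 19 mm wide; open, the fingers measure 117 mm over their backs; the gripper's body (75 mm by 190 mm) begins 51 mm behind the grasp point.
Start: joints at [-1.301, 0.469, -0.049, 1.532, 0.024, 1.141, -0.082], TCP at [0.199, 0.645, 0.201] pointing down, gripper open.
Joint ranges: [-2.59, 2.59], [-0.33, 1.99], [-1.39, 1.29], [0.1, 2.45], [-1.04, 4.18], [0.21, 1.99], [-2.66, 2.66]. Speed limits (rad/s): [2.57, 2.57, 3.14, 3.14, 3.14, 3.14, 3.14].

INTERFACE

Orientations are given as a rotation vector (axis times angle).
In Python, from workcell import manip gives the robot as it stands. The module is installed in compiled form; this text tells all that it offers.
- The arm moves only by the tool apply_moves, never from a script. Its argument "deltas" is a list of rows, each a list of 7 numbers: the shift along the tool's x, y, z in mm, then the turn, a rotation vector about the tool's x, y, z in degrees, then the opening, from 0 (shut) to 1 (fully open). A call has 1 to 12 rows; each row shifts and turns the commanded pose from where the row before left it, along the tool's axes as they then stand; what a row does not reach is not made up. A row lasts 1/8 s, in which the tool goes at most 62.5 mm and 10.7 degrees, less where a joint would pass 70% of its speed; a pose out of reach is approached as far as the arm can. A call is refused whole if a number of a shift passes 62.5 or a number of a turn 10.7, either way. A call with a gripper value outside its range is refused whole. The fingers move at their own pace and stop on an object; "newtons" is the grip in N (left out, the last holds). Time passes only in rows, so rows that do not move let the fingers close. It gives the time, the measured TCP pose, the force, the opening and the grip force at its end, in the units of the state.
- manip.get_obs(): the state, without advancing time (a new reading comes with each control period).
- manip.snapshot(name): name is "scene" or "top" or "wrist"; returns the picture (420x560x3 uint8, red, green, blue); there is no depth.
- manip.calibration(name): a dict with "camera_matrix" (3x3 intrinsics, pixels), "distortion" ([k1, k2, p1, p2, k3] as OpenCV has them; the pictures are not rectified), "R" (3x3) and "t" (3): a world point X has camera coordinates R X + t. Camera axes: x right, y down, z forward; pixel columns grow to the right and rows downward; lengths in m; the calibration is good to about 2 mm. A picture is of the moment at which its call begins: read the wrist's pose just before it. calibration takes no time and is no camera call; for the wrist camera it gives the pose at the moment of the call.
- manip.job_done(): hands the job in; it is judged then, once.
Trained networks look in the newest picture that a camera, given by its name, has taken for a name from the list of things; names that differ only in an ending like _2 or _b are one class to them, and where a whole thing is asked for, a point or a joint stands for the part that bears it (a point fixed in the world has none). Each returns a list of dicts, best first, with "score" (0 to 1); they miss things now and then, are a little off and sometimes report something else, mostly with a low value. They report only what shows in the picture. A call takes as long as a camera call. They do not tell look-alikes from the thing itself.
- manip.cut_out(camera, query): "pixels" (420x560 bool, what is visible of it) and "centre" ([column, row] in pixels, amid what is visible of it).
The state is a dict: "time_s": time; "joint_positions": joint angles; "qd": joint speeds; "tau": joint torques, N m; "position": TCP position; "eef_rot": TCP orientation; "force": force on the tool from outside, world axes, zero at the start; "moment": the same for the moment, N m; "opening": finger opening in m; "grip_force": force on a finger pad.
Only numpy, scipy, OpenCV 4.12 (cv2) and the standard library are available. Lean on these libraries where they do the work, as an engineer would, in place of code of your own. Each camera call takes 0.05 s, during which the arm holds its last target. There are 200 camera calls.

TASK

Put the small-parts organiser together, one piece at a time from the bottom up: seat the deepest tray in the grey dock, then the middle tray (two compartments) on it, then the shallow tray (four compartments), and last the lid with the bar handle on top. Each piece must sit fully home, its foot inside the mouth of the piece below, level and lined up lengthwise with it (either way round), and everything must be let go and at rest.

Things in the scene. Friction and masses are not known exactly. Their poses are not given: they have to be found in the camera images.
- deep_tray: Deepest of 3 loose white open trays, each 88 (x) x 58 mm (y), walls 3: no divider. 62 mm high, with a 70 x 40 foot, 4 high, below the body; origin: centre of the foot's underside, z up. The foot fits the mouth below with 6 mm play all round. A part seated on it has its origin 58 mm above this one. Grip the outer walls across y, fingertips over 4 mm above the origin.
- middle_tray: Middle of 3 loose white open trays, each 88 (x) x 58 mm (y), walls 3: one divider, 2 compartments. 48 mm high, with a 70 x 40 foot, 4 high, below the body; origin: centre of the foot's underside, z up. The foot fits the mouth below with 6 mm play all round. A part seated on it has its origin 44 mm above this one. Grip the outer walls across y, fingertips over 4 mm above the origin.
- shallow_tray: Shallowest of 3 loose white open trays, each 88 (x) x 58 mm (y), walls 3: crossed dividers, 4 compartments. 36 mm high, with a 70 x 40 foot, 4 high, below the body; origin: centre of the foot's underside, z up. The foot fits the mouth below with 6 mm play all round. A part seated on it has its origin 32 mm above this one. Grip the outer walls across y, fingertips over 4 mm above the origin.
- lid: Loose white lid: foot 70 x 40 mm (0 to 4 mm above the origin), plate 92 (x) x 62 mm (y) (4 to 9 mm), upright bar handle on top at the centre, 44 mm along x, 12 mm thick in y (9 to 35 mm). Origin: centre of the foot's underside, z up. The foot fits a tray's 82 x 52 mouth with 6 mm play all round. Grip the handle from above across its 12 mm.
- dock: Fixed grey dock: base plate 108 (x) x 78 mm (y), 6 mm thick, with a low rim 88 x 58 mm outside, 82 x 52 inside, up to 14 mm above the table, around an open recess 8 mm deep. Origin: centre of the underside, z up. The deep tray seated in it has its origin 10 mm above the dock's, x axes parallel (either way round).
There are look-alikes about, which are no part of the job. Leave any green, pink or purple look-alike of the lid alone.

How it is judged:
By the outcome, as a careful person would: the job done as asked, in the order asked, and still so for the second after the job is handed in, with the robot touching nothing.
It also fails if it takes over 112 s, if anything falls off the work surface, if the arm or the gripper's body presses on something with over 40 N, if the wrist force passes 120 N, or if a joint passes its speed limit or range.

## Working session

There is one attempt and no reset: what is moved stays moved. The work goes in short steps, Python scripts to look and compute and a tool call to move; the robot and the scene stay as the last step left them, time stands still between calls to the robot, and variables do not carry over. Pictures are saved under pics/ and viewed, at most 14 in all, crops included, and the job is handed in when it is done.

Besides the shell and the picture viewer there is one more tool, called after ">>>" as a command line: name --pt "numbers of a row" for each row, then --argument value for the rest. apply_moves: Moves the arm, as the interface text tells. Its arguments: {"type":"object","properties":{"deltas":{"type":"array","items":{"type":"array","items":{"type":"number"}}},"newtons":{"type":"number"}},"required":["deltas"]}

```bash
mkdir -p pics && python3 - <<'E'
from workcell import manip
import cv2
for n in ("top","scene"):
    im=manip.snapshot(n); cv2.imwrite(f"pics/{n}0.png",im[:,:,::-1])
    c=manip.calibration(n); print(n,c)
print(manip.get_obs())
E
```

```text
top {'camera_matrix': array([[491.77955058,   0.        , 281.98266599],
       [  0.        , 491.77955058, 205.5293859 ],
       [  0.        ,   0.        ,   1.        ]]), 'distortion': array([-0.05543798,  0.        ,  0.        ,  0.        ,  0.        ]), 'R': array([[ 0.01435848, -0.99989507, -0.00191773],
       [-0.99120995, -0.01398144, -0.13155743],
       [ 0.13151682,  0.00378984, -0.9913067 ]]), 't': array([0.16284137, 0.49225707, 1.27253221])}
scene {'camera_matrix': array([[399.87349444,   0.        , 280.46561839],
       [  0.        , 399.87349444, 203.02801278],
       [  0.        ,   0.        ,   1.        ]]), 'distortion': array([-0.09058081,  0.        ,  0.        ,  0.        ,  0.        ]), 'R': array([[-0.23442277,  0.97208237, -0.01009139],
       [ 0.83136498,  0.19508607, -0.52035919],
       [-0.50386331, -0.13037367, -0.85388786]]), 't': array([-0.03040744, -0.41361269,  1.23335118])}
{'time_s': 0.1, 'joint_positions': array([-1.3009473 ,  0.46939355, -0.04858693,  1.53355221,  0.02411387,
        1.14100153, -0.08231882]), 'qd': array([ 0.00040928, -0.0037498 ,  0.00038196, -0.00439507, -0.00144813,
       -0.00072641,  0.00049603]), 'tau': array([ 3.83699844e-04, -5.09170532e+01, -8.13320372e-02, -2.36828470e+01,
       -6.15191599e-02,  3.44845501e-02,  6.27635313e-05]), 'position': array([0.19849892, 0.64455923, 0.19989172]), 'eef_rot': array([-4.67489730e-01, -3.10642495e+00,  2.76238856e-03]), 'force': array([ 0.02046982, -0.48108425, -0.20346092]), 'moment': array([0.04813612, 0.01364419, 0.01119674]), 'grip_force': 0.0, 'opening': 0.08683184632825547}
```

View pics/top0.png

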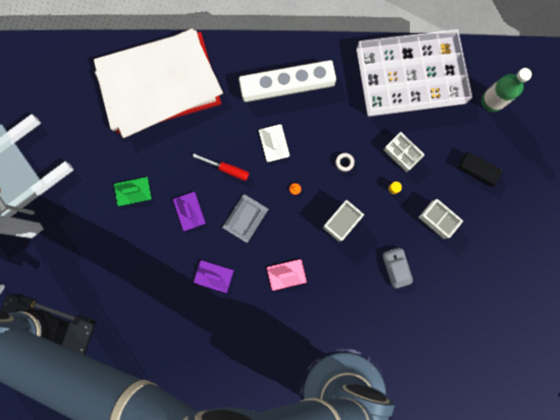

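View pics/scene0.png

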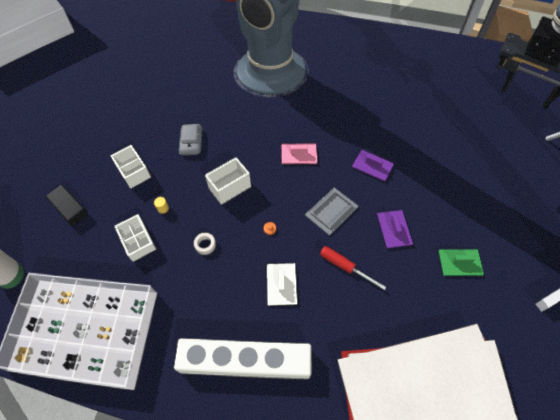

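```bash
cat > h.py <<'E'
import numpy as np, cv2
from scipy.optimize import minimize
from scipy.spatial.transform import Rotation as Ro
from workcell import manip
def box(a,b,z0,z1): return [[sx*a/2,sy*b/2,z] for sx in(-1,1) for sy in(-1,1) for z in(z0,z1)]
def tray(h): return box(70,40,0,4)+box(88,58,4,h)
M={'deep_tray':tray(62),'middle_tray':tray(48),'shallow_tray':tray(36),
   'lid':None,'dock':None}
# separate hulls are unioned
P={k:[np.array(box(88,58,4,h))/1e3,np.array(box(70,40,0,4))/1e3] for k,h in (('deep_tray',62),('middle_tray',48),('shallow_tray',36))}
P['lid']=[np.array(box(92,62,4,9))/1e3,np.array(box(44,12,9,35))/1e3]
P['dock']=[np.array(box(108,78,0,6))/1e3,np.array(box(88,58,6,14))/1e3]
S=4
def render(name,p,c,z=0.,shape=(420,560)):
    im=np.zeros((shape[0]*S,shape[1]*S),np.uint8)
    R=Ro.from_euler('z',p[2]).as_matrix()
    for pts in P[name]:
        X=pts@R.T+[p[0],p[1],z]
        uv=cv2.projectPoints(X,cv2.Rodrigues(c['R'])[0],c['t'],c['camera_matrix'],c['distortion'])[0].reshape(-1,2)
        h=cv2.convexHull(uv.astype(np.float32)).reshape(-1,2)
        cv2.fillPoly(im,[np.round(((h+.5)*S-.5)*16).astype(np.int32)],1,shift=4)
    return im
def ground(uv,c,z=0.02):
    n=cv2.undistortPoints(np.array([[uv]],float),c['camera_matrix'],c['distortion'])[0,0]
    d=c['R'].T@np.array([*n,1]); o=-c['R'].T@c['t']
    return (o+d*(z-o[2])/d[2])[:2]
def fit(name,masks,z=0.):
    """masks: list of (mask, calib)"""
    up=[(cv2.resize(m.astype(np.uint8),None,fx=S,fy=S,interpolation=cv2.INTER_NEAREST),c) for m,c in masks]
    m,c=masks[0]; ys,xs=np.nonzero(m); x0=ground((xs.mean(),ys.mean()),c,z+.02)
    def cost(p): 
        t=0
        for m,c in up:
            r=render(name,p,c,z); t+=1-(r&m).sum()/max(1,(r|m).sum())
        return t/len(up)
    best=None
    y0=min(np.arange(0,np.pi,np.pi/12),key=lambda a:cost([*x0,a]))
    for k in range(2):
        s=minimize(cost,[*(x0 if k==0 else s.x[:2]),y0 if k==0 else s.x[2]],method='Nelder-Mead',
          options=dict(initial_simplex=np.array([*(x0 if k==0 else s.x[:2]),y0 if k==0 else s.x[2]])+np.array([[0,0,0],[.008,0,0],[0,.008,0],[0,0,.15]]),xatol=1e-4,fatol=1e-5))
    return s.x,s.fun
E
python3 - <<'E'
from h import *
cal={n:manip.calibration(n) for n in('top','scene')}
for n in cal: manip.snapshot(n)
for q in P:
    ms=[]
    for n in cal:
        r=manip.cut_out(n,q); print(q,n,[(round(d['score'],2),np.round(d['centre']),int(d['pixels'].sum())) for d in r[:5]])
        T={'deep_tray':{'top':(343,221),'scene':(229,182)},'middle_tray':{'top':(441,218),'scene':(131,166)},'shallow_tray':{'top':(404,151),'scene':(135,238)},'lid':{'top':(274,143),'scene':(282,284)},'dock':{'top':(245,218),'scene':(332,211)}}[q][n]
        g=[d for d in r if np.hypot(*(np.array(d['centre'])-T))<15]
        if g: ms.append((g[0]['pixels'],cal[n]))
    for sub in [ms]+[[m] for m in ms]:
        x,f=fit(q,sub); print('   ',np.round(x[:2]*1e3,1),round(np.degrees(x[2]),1),'iou loss',round(f,3))
E
```

```text
deep_tray top [(0.83, array([343., 222.]), 873)]
deep_tray scene [(0.86, array([228., 179.]), 1232)]
    [451.9  10. ] 139.3 iou loss 0.065
    [451.5  11.2] 139.3 iou loss 0.059
    [450.7   8.9] 138.3 iou loss 0.055
middle_tray top [(0.77, array([445., 219.]), 919)]
middle_tray scene [(0.77, array([128., 166.]), 876)]
    [ 460.  -254.6] 49.0 iou loss 0.047
    [ 460.6 -254.2] 48.9 iou loss 0.038
    [ 459.2 -254.3] 48.7 iou loss 0.052
shallow_tray top []
shallow_tray scene [(0.57, array([135., 237.]), 1045)]
    [ 642.7 -160.5] 44.8 iou loss 0.043
    [ 642.7 -160.5] 44.8 iou loss 0.043
lid top [(0.85, array([133., 190.]), 746), (0.72, array([276., 144.]), 684), (0.66, array([215., 270.]), 813), (0.59, array([187., 208.]), 694), (0.57, array([288., 275.]), 795)]
lid scene [(0.82, array([372., 165.]), 713), (0.73, array([281., 283.]), 1183), (0.73, array([461., 263.]), 1081)]
    [666.5 194.3] 15.4 iou loss 0.072
    [668.2 195.8] 14.6 iou loss 0.097
    [666.4 193.6] 15.7 iou loss 0.029
dock top [(0.92, array([244., 218.]), 1128)]
dock scene [(0.56, array([330., 210.]), 1269)]
    [459.4 268.7] 149.1 iou loss 0.058
    [459.2 269.7] 149.3 iou loss 0.046
    [459.  267.5] 148.4 iou loss 0.051
```

Candidates in the top view:
- **Deep tray:** no divider, (343,221).
- **Middle tray:** 2 compartments, (441,218).
- **Shallow tray:** 4 compartments, (404,151). The big parts case at (413,73) is not a tray of the job.
- **Lid:** the white one at (274,143). The green (132,191), purple (189,211) and (214,276), and pink (286,275) ones are look-alikes.
- **Dock:** grey, (245,218). The grey gadget at (397,268) is not the dock.

One close crop to check the choice:

```bash
python3 -c "
import cv2;im=cv2.imread('pics/top0.png')[115:250,215:475];cv2.imwrite('pics/crop.png',cv2.resize(im,None,fx=3,fy=3,interpolation=2))"
```

```text
(no output)
```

View pics/crop.png

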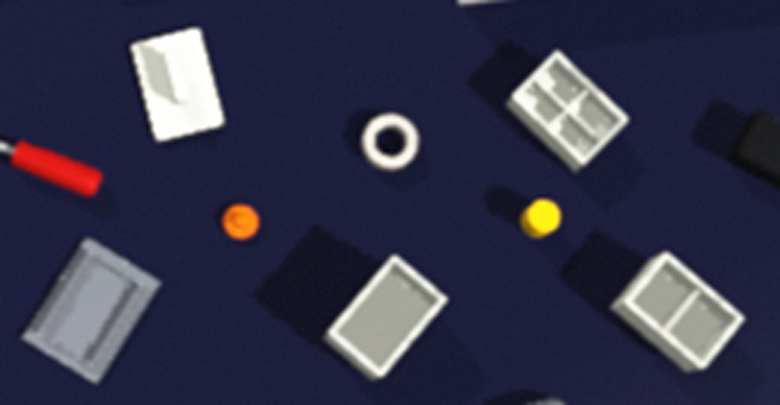

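```bash
cat >> h.py <<'E'
def plan(x,y,z,tooly,phis=None):
    """moves from the commanded/measured pose to tool-down pose whose tool y axis is along angle tooly (mod pi), deg.
    prints yaw turn about tool z, and shift in current tool frame and after turning"""
    o=manip.get_obs(); p=o['position']; R=Ro.from_rotvec(o['eef_rot'])
    ty=R.as_matrix()[:,1]; cur=np.degrees(np.arctan2(ty[1],ty[0]))
    d=np.array([x,y,z])-p
    print('pos',np.round(p*1e3,1),'tooly',round(cur,1),'tilt',np.round(R.as_matrix()[:,2],4),'q7',round(o['joint_positions'][6],2),'q1',round(o['joint_positions'][0],2),'t',o['time_s'],'open',round(o['opening']*1e3,1),'F',np.round(o['force'],1))
    best=(tooly-cur+90)%180-90
    for turn in (best,best-180*np.sign(best)):
        Rt=Ro.from_euler('z',turn,degrees=True)*R
        print(' turn world',round(turn,1),'-> tool z',round(-turn,1),'shift now',np.round(R.inv().apply(d)*1e3,1),'after turn',np.round(Rt.inv().apply(d)*1e3,1))
    # level correction
    z=R.as_matrix()[:,2]; ax=np.cross(z,[0,0,-1]); print(' level rotvec tool deg',np.round(np.degrees(R.inv().apply(ax)),2))
E
python3 -c "
from h import *
plan(.4519,.010,.12,139.3+90)"
```

```text
pos [198.7 645.1 200.9] tooly 72.9 tilt [-0.e+00  1.e-04 -1.e+00] q7 -0.08 q1 -1.3 t 0.7 open 87.3 F [-0.1 -0.8 -0.8]
 turn world -23.6 -> tool z 23.6 shift now [-429.  -532.5   80.8] after turn [-606.2 -316.4   80.8]
 turn world 156.4 -> tool z -156.4 shift now [-429.  -532.5   80.8] after turn [606.2 316.4  81. ]
 level rotvec tool deg [ 0.01 -0.    0.  ]
```

The crop confirms the choice: deep tray with no divider (right of the dock), middle with 2 cells, shallow with 4, and the white lid with its bar handle. Moving to the deep tray.

>>> apply_moves --pt "0 0 0 0 0 7.9 1" --pt "0 0 0 0 0 7.9 1" --pt "0 0 0 0 0 7.8 1" --pt "-52.2 -12.9 0 0 0 0 1" --pt "-52.2 -12.9 0 0 0 0 1" --pt "-52.2 -12.9 0 0 0 0 1" --pt "-52.2 -12.9 0 0 0 0 1" --pt "-52.2 -12.9 0 0 0 0 1" --pt "-52.2 -12.9 0 0 0 0 1" --pt "-52.2 -12.9 0 0 0 0 1" --pt "-52.2 -12.9 0 0 0 0 1" --pt "-52.2 -12.9 0 0 0 0 1" --newtons 25

```text
time_s: 2.2
position: [0.4799, 0.2493, 0.2012]
eef_rot: [1.092, 2.945, 0.001]
force: [1.1, 0.7, 0.2]
opening: 0.0872
grip_force: 0.0
```

>>> apply_moves --pt "-27 -40 0 0 0 0 1" --pt "-27 -40 0 0 0 0 1" --pt "-27 -40 0 0 0 0 1" --pt "-27 -40 0 0 0 0 1" --pt "-27 -40 0 0 0 0 1" --pt "0 0 0 0 0 0 1" --pt "0 0 0 0 0 0 1"

```text
time_s: 3.08
position: [0.4511, 0.0118, 0.2011]
eef_rot: [1.092, 2.945, 0.002]
force: [0.5, 0.0, -0.2]
opening: 0.0869
grip_force: 0.0
```

```bash
python3 - <<'E'
from h import *
c=manip.calibration('wrist'); im=manip.snapshot('wrist'); cv2.imwrite('pics/w1.png',im[:,:,::-1])
r=manip.cut_out('wrist','deep_tray'); print([(d['score'],d['centre'],d['pixels'].sum()) for d in r])
if r: x,f=fit('deep_tray',[(r[0]['pixels'],c)]); print(x[:2]*1e3,np.degrees(x[2]),f)
plan(.4519,.010,.022,139.3+90)
E
```

```text
[(0.77, [280.4, 190.3], np.int64(5155))]
[450.92548711   8.70468125] 139.91766578327415 0.033740736711033725
pos [451.1  12.5 200.8] tooly 49.4 tilt [ 1.e-04  4.e-04 -1.e+00] q7 0.79 q1 -0.47 t 3.175 open 87.1 F [ 0.1  0.  -0.6]
 turn world -0.1 -> tool z 0.1 shift now [ -2.3  -1.4 178.8] after turn [ -2.3  -1.4 178.8]
 turn world 179.9 -> tool z -179.9 shift now [ -2.3  -1.4 178.8] after turn [  2.2   1.3 178.8]
 level rotvec tool deg [ 0.02 -0.01  0.  ]
```

View pics/w1.png

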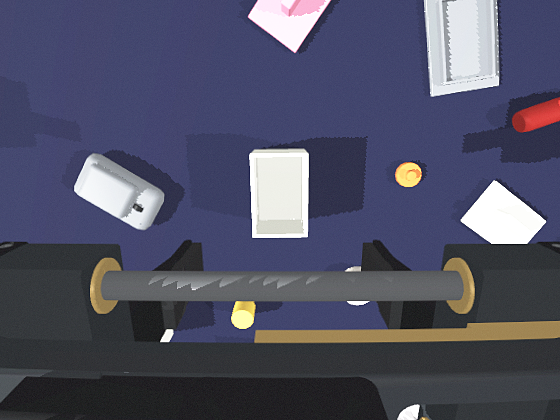

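The wrist view shows the deep tray upright at (280,192), square to the fingers. Descending to grip.

>>> apply_moves --pt "-2.3 -1.8 44 0 0 0 1" --pt "0 0 44 0 0 0 1" --pt "0 0 44 0 0 0 1" --pt "0 0 35 0 0 0 1" --pt "0 0 11.5 0 0 0 1" --pt "0 0 0 0 0 0 0" --pt "0 0 0 0 0 0 0" --pt "0 0 0 0 0 0 0" --pt "0 0 0 0 0 0 0" --pt "0 0 0 0 0 0 0" --newtons 25

```text
time_s: 4.42
position: [0.452, 0.0082, 0.0231]
eef_rot: [1.093, 2.944, 0.002]
force: [-2.0, -0.3, 6.4]
opening: 0.0579
grip_force: 25.0
```

>>> apply_moves --pt "0 0 -20 0 0 0 0" --pt "0 0 -50 0 0 0 0" --pt "0 0 -50 0 0 0 0" --pt "0 0 0 0 0 -9.8 0" --pt "25.4 45.4 0 0 0 0 0" --pt "25.4 45.4 0 0 0 0 0" --pt "25.4 45.4 0 0 0 0 0" --pt "25.4 45.4 0 0 0 0 0" --pt "25.4 45.4 0 0 0 0 0" --pt "0 0 0 0 0 0 0" --pt "0 0 0 0 0 0 0" --pt "0 0 0 0 0 0 0"

```text
time_s: 5.92
position: [0.4592, 0.2664, 0.1422]
eef_rot: [-0.841, -3.027, 0.001]
force: [-0.3, 0.3, -0.9]
opening: 0.0583
grip_force: 25.0
```

```bash
python3 - <<'E'
from h import *
ms=[]
for n in('top','scene'):
    manip.snapshot(n); r=manip.cut_out(n,'deep_tray'); print(n,[(d['score'],d['centre']) for d in r])
    if r: ms.append((r[0]['pixels'],manip.calibration(n)))
if ms:
  x,f=fit('deep_tray',ms,z=.12); print(x[:2]*1e3,np.degrees(x[2]),f)
plan(.4593,.2687,.033,149.1+90)
E
```

```text
top []
scene [(0.76, [334.3, 176.2])]
[463.87716703 258.25558552] 169.61354976133632 0.286467553011186
pos [459.3 267.3 142.5] tooly 59.0 tilt [ 1.e-04  1.e-04 -1.e+00] q7 0.51 q1 -0.79 t 6.125 open 57.8 F [-0.1  0.4 -1.2]
 turn world 0.1 -> tool z -0.1 shift now [  0.7   1.2 109.5] after turn [  0.7   1.2 109.5]
 turn world -179.9 -> tool z 179.9 shift now [  0.7   1.2 109.5] after turn [ -0.7  -1.3 109.5]
 level rotvec tool deg [ 0.01  0.   -0.  ]
```

>>> apply_moves --pt "0.7 1.2 40 0 0 0 0" --pt "0 0 40 0 0 0 0" --pt "0 0 10 0 0 0 0" --pt "0 0 7 0 0 0 0" --pt "0 0 6 0 0 0 0" --pt "0 0 5 0 0 0 0" --pt "0 0 1 0 0 0 0" --pt "0 0 0 0 0 0 0" --pt "0 0 0 0 0 0 0"

```text
time_s: 7.25
position: [0.4593, 0.2697, 0.0336]
eef_rot: [0.837, 3.028, 0.001]
force: [0.2, -0.0, -0.5]
opening: 0.0578
grip_force: 25.0
```

>>> apply_moves --pt "0 0 0 0 0 0 1" --pt "0 0 0 0 0 0 1" --pt "0 0 0 0 0 0 1" --pt "0 0 0 0 0 0 1" --pt "0 0 -25 0 0 0 1" --pt "0 0 -50 0 0 0 1" --pt "0 0 -50 0 0 0 1" --pt "0 0 -42 0 0 0 1" --pt "0 0 0 0 0 0 1" --pt "0 0 0 0 0 0 1"

```text
time_s: 8.5
position: [0.4585, 0.2692, 0.1998]
eef_rot: [-0.837, -3.027, 0.001]
force: [-0.9, 0.3, -0.9]
opening: 0.0869
grip_force: 0.0
```

```bash
python3 - <<'E'
from h import *
c=manip.calibration('wrist'); im=manip.snapshot('wrist'); cv2.imwrite('pics/w2.png',im[:,:,::-1])
for q,z in(('deep_tray',.01),('dock',0)):
    r=manip.cut_out('wrist',q); print(q,[(d['score'],d['centre'],d['pixels'].sum()) for d in r])
    if r and q=='deep_tray': x,f=fit(q,[(r[0]['pixels'],c)],z); print(x[:2]*1e3,np.degrees(x[2]),f)
plan(.460,-.2546,.2,49+90)
E
```

```text
deep_tray [(0.6, [282.1, 189.7], np.int64(5400))]
[457.91769732 269.97102653] 149.20078504442802 0.021630634774609026
dock [(0.9, [268.9, 145.3], np.int64(1142))]
pos [458.3 269.  198.9] tooly 59.1 tilt [-0.0024 -0.0018 -1.    ] q7 0.49 q1 -0.81 t 8.65 open 86.9 F [-0.2 -0.7 -0.7]
 turn world 79.9 -> tool z -79.9 shift now [-2.705e+02 -4.483e+02 -2.000e-01] after turn [ 3.940e+02 -3.448e+02  2.000e-01]
 turn world -100.1 -> tool z 100.1 shift now [-2.705e+02 -4.483e+02 -2.000e-01] after turn [-394.   344.8   -2.5]
 level rotvec tool deg [-0.16 -0.06  0.  ]
```

View pics/w2.png

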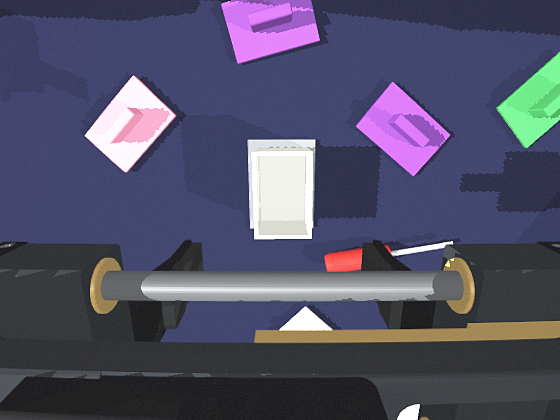

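The deep tray sits square on the dock at (282,190), level with no contact force. On to the middle tray.

>>> apply_moves --pt "0 0 0 0 0 10 1" --pt "0 0 0 0 0 10 1" --pt "0 0 0 0 0 10 1" --pt "0 0 0 0 0 10 1" --pt "0 0 0 0 0 10 1" --pt "0 0 0 0 0 10 1" --pt "0 0 0 0 0 10 1" --pt "0 0 0 0 0 10 1" --pt "0 0 0 0 0 10 1" --pt "0 0 0 0 0 10 1"

```text
time_s: 9.9
position: [0.4585, 0.2692, 0.1992]
eef_rot: [2.861, 1.296, -0.003]
force: [0.1, 0.4, 0.0]
opening: 0.0869
grip_force: 0.0
```

>>> apply_moves --pt "-39.4 34.5 0 0 0 0 1" --pt "-39.4 34.5 0 0 0 0 1" --pt "-39.4 34.5 0 0 0 0 1" --pt "-39.4 34.5 0 0 0 0 1" --pt "-39.4 34.5 0 0 0 0 1" --pt "-39.4 34.5 0 0 0 0 1" --pt "-39.4 34.5 0 0 0 0 1" --pt "-39.4 34.5 0 0 0 0 1" --pt "-39.4 34.5 0 0 0 0 1" --pt "-39.4 34.5 0 0 0 0 1" --pt "0 0 0 0 0 0 1" --pt "0 0 0 0 0 0 1"

```text
time_s: 11.4
position: [0.4613, -0.2535, 0.1993]
eef_rot: [-2.856, -1.304, 0.002]
force: [-1.1, 0.8, 0.1]
opening: 0.0869
grip_force: 0.0
```

```bash
python3 - <<'E'
from h import *
c=manip.calibration('wrist'); im=manip.snapshot('wrist'); cv2.imwrite('pics/w3.png',im[:,:,::-1])
r=manip.cut_out('wrist','middle_tray'); print([(d['score'],d['centre'],d['pixels'].sum()) for d in r])
x=[.46,-.2546,np.radians(49)]
if r: x,f=fit('middle_tray',[(r[0]['pixels'],c)]); print(x[:2]*1e3,np.degrees(x[2]),f)
plan(x[0],x[1],.016,np.degrees(x[2])+90)
E
```

```text
[(0.88, [283.3, 191.4], np.int64(4473))]
[ 460.18591625 -253.02781407] 49.913425728929 0.03428555977665715
pos [ 461.8 -252.4  199.6] tooly -40.8 tilt [-0.0012  0.0012 -1.    ] q7 -0.03 q1 -0.26 t 11.5 open 86.9 F [ 0.1 -0.7 -0.2]
 turn world 0.7 -> tool z -0.7 shift now [ -1.5  -0.6 183.6] after turn [ -1.5  -0.6 183.6]
 turn world -179.3 -> tool z 179.3 shift now [ -1.5  -0.6 183.6] after turn [  1.5   1.2 183.6]
 level rotvec tool deg [-0.1  -0.01  0.  ]
```

>>> apply_moves --pt "-1.5 -0.5 45 0 0 -0.4 1" --pt "0 0 45 0 0 0 1" --pt "0 0 45 0 0 0 1" --pt "0 0 37 0 0 0 1" --pt "0 0 11 0 0 0 1" --pt "0 0 0 0 0 0 0" --pt "0 0 0 0 0 0 0" --pt "0 0 0 0 0 0 0" --pt "0 0 0 0 0 0 0" --pt "0 0 0 0 0 0 0"

```text
time_s: 12.75
position: [0.4609, -0.2549, 0.0182]
eef_rot: [2.853, 1.315, 0.002]
force: [-1.0, 1.2, 7.3]
opening: 0.0577
grip_force: 25.0
```

```bash
python3 - <<'E'
from h import *
print(np.round(manip.get_obs()['joint_positions'],2))
plan(.4583,.2695,.2,149.1+90)
E
```

```text
[-0.07  0.55  0.65  2.07 -0.52  0.69  0.22]
pos [ 460.9 -254.9   18.2] tooly -40.5 tilt [ 1.2e-03  5.0e-04 -1.0e+00] q7 0.22 q1 -0.07 t 12.75 open 57.7 F [-1.   1.2  7.3]
 turn world -80.4 -> tool z 80.4 shift now [ 397.2 -342.5 -181.6] after turn [-271.3 -448.6 -182.4]
 turn world 99.6 -> tool z -99.6 shift now [ 397.2 -342.5 -181.6] after turn [ 271.7  448.8 -181.3]
 level rotvec tool deg [ 0.03 -0.07 -0.  ]
```

>>> apply_moves --pt "0 0 -20 0 0 0 0" --pt "0 0 -54 0 0 0 0" --pt "0 0 -54 0 0 0 0" --pt "0 0 -54 0 0 0 0" --pt "0 0 0 0 0 -9.9 0" --pt "0 0 0 0 0 -9.9 0" --pt "0 0 0 0 0 -9.9 0" --pt "0 0 0 0 0 -9.9 0" --pt "0 0 0 0 0 -9.9 0"

```text
time_s: 13.88
position: [0.46, -0.2549, 0.1991]
eef_rot: [-2.034, -2.394, -0.0]
force: [-0.6, 0.0, -0.9]
opening: 0.0576
grip_force: 25.0
```

>>> apply_moves --pt "0 0 0 0 0 -10 0" --pt "0 0 0 0 0 -10 0" --pt "0 0 0 0 0 -10 0" --pt "0 0 0 0 0 -10 0" --pt "0 0 0 0 0 -10 0" --pt "0 0 0 0 0 0 0"

```text
time_s: 14.62
position: [0.46, -0.255, 0.1992]
eef_rot: [-0.844, -3.026, -0.0]
force: [-0.7, -0.4, -1.5]
opening: 0.0575
grip_force: 25.0
```

>>> apply_moves --pt "27.2 44.9 0 0 0 0 0" --pt "27.2 44.9 0 0 0 0 0" --pt "27.2 44.9 0 0 0 0 0" --pt "27.2 44.9 0 0 0 0 0" --pt "27.2 44.9 0 0 0 0 0" --pt "27.2 44.9 0 0 0 0 0" --pt "27.2 44.9 0 0 0 0 0" --pt "27.2 44.9 0 0 0 0 0" --pt "27.2 44.9 0 0 0 0 0" --pt "27.2 44.9 0 0 0 0 0" --pt "0 0 0 0 0 0 0" --pt "0 0 0 0 0 0 0"

```text
time_s: 16.12
position: [0.4586, 0.2692, 0.1989]
eef_rot: [-0.843, -3.026, 0.002]
force: [-1.5, -0.3, -2.0]
opening: 0.0576
grip_force: 25.0
```

```bash
python3 - <<'E'
from h import *
print(np.round(manip.get_obs()['joint_positions'],2))
plan(.4583,.2695,.086,149.1+90)
c=manip.calibration('wrist'); im=manip.snapshot('wrist'); cv2.imwrite('pics/w4.png',im[:,:,::-1])
r=manip.cut_out('wrist','middle_tray'); print([(d['score'],d['centre'],d['pixels'].sum()) for d in r])
E
```

```text
[-0.73  0.24  0.14  1.88 -0.04  1.03  0.46]
pos [458.6 269.2 198.9] tooly 58.9 tilt [-6.0e-04 -1.2e-03 -1.0e+00] q7 0.46 q1 -0.73 t 16.125 open 57.6 F [-1.5 -0.3 -2. ]
 turn world 0.2 -> tool z -0.2 shift now [  0.4   0.3 112.9] after turn [  0.4   0.3 112.9]
 turn world -179.8 -> tool z 179.8 shift now [  0.4   0.3 112.9] after turn [ -0.4   0.  112.9]
 level rotvec tool deg [-0.08  0.01 -0.  ]
[(0.8, [282.6, 232.1], np.int64(14961))]
```

View pics/w4.png

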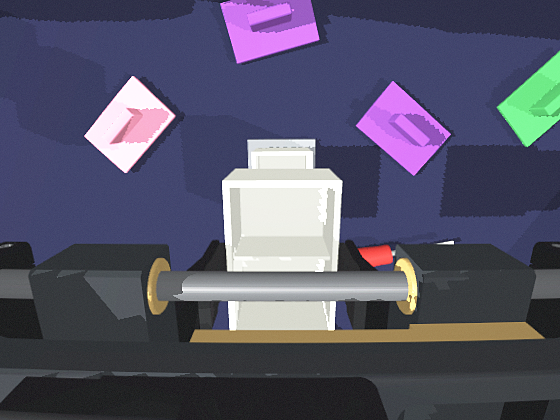

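The middle tray (282,232) is held square above the seated deep tray, and both are centred on column 282. Lowering.

>>> apply_moves --pt "0 0 45 0 0 0 0" --pt "0 0 40 0 0 0 0" --pt "0 0 9 0 0 0 0" --pt "0 0 7 0 0 0 0" --pt "0 0 6 0 0 0 0" --pt "0 0 5 0 0 0 0" --pt "0 0 1 0 0 0 0" --pt "0 0 0 0 0 0 0" --pt "0 0 0 0 0 0 0"

```text
time_s: 17.35
position: [0.4588, 0.2701, 0.0866]
eef_rot: [0.84, 3.027, 0.001]
force: [-0.2, -0.6, -1.6]
opening: 0.058
grip_force: 25.0
```

>>> apply_moves --pt "0 0 0 0 0 0 1" --pt "0 0 0 0 0 0 1" --pt "0 0 0 0 0 0 1" --pt "0 0 0 0 0 0 1" --pt "0 0 -25 0 0 0 1" --pt "0 0 -50 0 0 0 1" --pt "0 0 -50 0 0 0 1" --pt "0 0 0 0 0 0 1" --pt "0 0 0 0 0 0 1"

```text
time_s: 18.48
position: [0.4582, 0.2698, 0.2109]
eef_rot: [-0.84, -3.027, 0.001]
force: [-0.5, -0.5, 0.1]
opening: 0.0871
grip_force: 0.0
```

```bash
python3 - <<'E'
from h import *
c=manip.calibration('wrist'); im=manip.snapshot('wrist'); cv2.imwrite('pics/w5.png',im[:,:,::-1])
r=manip.cut_out('wrist','middle_tray'); print([(d['score'],d['centre'],d['pixels'].sum()) for d in r])
if r: x,f=fit('middle_tray',[(r[0]['pixels'],c)],.068); print(x[:2]*1e3,np.degrees(x[2]),f)
print(np.round(manip.get_obs()['joint_positions'],2))
plan(.6427,-.1605,.2,44.8+90)
E
```

```text
[(0.62, [284.7, 200.3], np.int64(6472))]
[458.60827064 270.60771046] 149.02618389243045 0.014812477288809855
[-0.73  0.23  0.14  1.87 -0.04  1.05  0.46]
pos [457.8 269.4 209.9] tooly 59.0 tilt [-0.0023 -0.0016 -1.    ] q7 0.46 q1 -0.73 t 18.575 open 87.1 F [-0.   0.8 -0. ]
 turn world 75.8 -> tool z -75.8 shift now [-380.  -273.1   10.2] after turn [ 171.7 -435.4   11.2]
 turn world -104.2 -> tool z 104.2 shift now [-380.  -273.1   10.2] after turn [-171.7  435.4    8.6]
 level rotvec tool deg [-0.15 -0.07  0.  ]
```

View pics/w5.png

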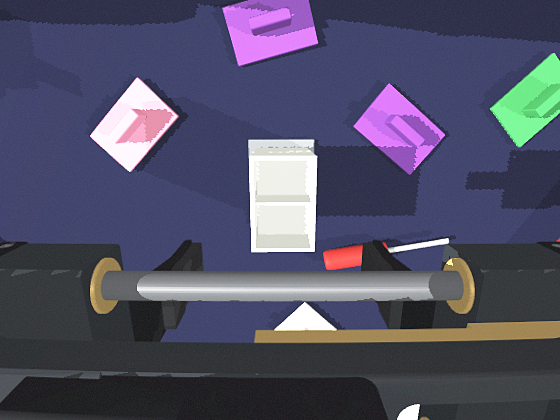

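The middle tray is seated square at (283,200); the silhouette fit gives 149.0° with the origin at its seated height. On to the shallow tray.

>>> apply_moves --pt "0 0 0 0 0 10.4 1" --pt "0 0 0 0 0 10.4 1" --pt "0 0 0 0 0 10.4 1" --pt "0 0 0 0 0 10.4 1" --pt "0 0 0 0 0 10.4 1" --pt "0 0 0 0 0 10.4 1" --pt "0 0 0 0 0 10.4 1" --pt "0 0 0 0 0 10.4 1" --pt "0 0 0 0 0 10.4 1" --pt "0 0 0 0 0 10.4 1"

```text
time_s: 19.82
position: [0.4579, 0.2695, 0.2098]
eef_rot: [2.905, 1.193, -0.004]
force: [0.5, 0.4, 0.3]
opening: 0.087
grip_force: 0.0
```

>>> apply_moves --pt "-19.1 48.4 1 0 0 0 1" --pt "-19.1 48.4 1 0 0 0 1" --pt "-19.1 48.4 1 0 0 0 1" --pt "-19.1 48.4 1 0 0 0 1" --pt "-19.1 48.4 1 0 0 0 1" --pt "-19.1 48.4 1 0 0 0 1" --pt "-19.1 48.4 1 0 0 0 1" --pt "-19.1 48.4 1 0 0 0 1" --pt "-19.1 48.4 1 0 0 0 1" --pt "0 0 0 0 0 0 1" --pt "0 0 0 0 0 0 1"

```text
time_s: 21.2
position: [0.6442, -0.1589, 0.2006]
eef_rot: [-2.901, -1.201, 0.004]
force: [-0.6, 0.8, -0.1]
opening: 0.087
grip_force: 0.0
```

```bash
python3 - <<'E'
from h import *
c=manip.calibration('wrist'); im=manip.snapshot('wrist'); cv2.imwrite('pics/w6.png',im[:,:,::-1])
r=manip.cut_out('wrist','shallow_tray'); print([(d['score'],d['centre'],d['pixels'].sum()) for d in r])
x=[.6427,-.1605,np.radians(44.8)]
if r: x,f=fit('shallow_tray',[(r[0]['pixels'],c)]); print(x[:2]*1e3,np.degrees(x[2]),f)
plan(x[0],x[1],.012,np.degrees(x[2])+90)
E
```

```text
[(0.91, [280.0, 188.9], np.int64(4295))]
[ 643.12882254 -159.03450164] 45.4272412162048 0.02179852267306548
pos [ 644.7 -157.5  201.4] tooly -44.9 tilt [-0.0016  0.0014 -1.    ] q7 -0.36 q1 -0.21 t 21.3 open 86.9 F [-0.5  0.4  0.8]
 turn world 0.3 -> tool z -0.3 shift now [ -2.1   0.4 189.4] after turn [ -2.1   0.4 189.4]
 turn world -179.7 -> tool z 179.7 shift now [ -2.1   0.4 189.4] after turn [  2.2   0.4 189.4]
 level rotvec tool deg [-0.12  0.01  0.  ]
```

View pics/w6.png

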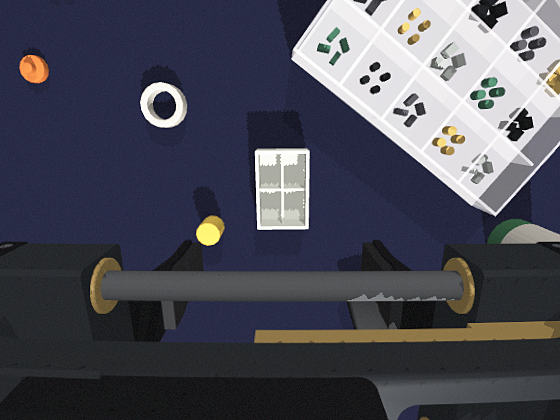

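The shallow tray with four cells is at (281,189), square to the fingers. The yellow cap (208,230) and the case are clear of the fingers.

>>> apply_moves --pt "-2 0.5 50 0 0 0 1" --pt "0 0 50 0 0 0 1" --pt "0 0 45 0 0 0 1" --pt "0 0 33 0 0 0 1" --pt "0 0 11 0 0 0 1" --pt "0 0 0 0 0 0 0" --pt "0 0 0 0 0 0 0" --pt "0 0 0 0 0 0 0" --pt "0 0 0 0 0 0 0" --pt "0 0 0 0 0 0 0"

```text
time_s: 22.55
position: [0.6452, -0.1623, 0.0145]
eef_rot: [2.901, 1.2, 0.004]
force: [0.3, -1.2, 0.5]
opening: 0.0448
grip_force: 0.5
```

```bash
python3 - <<'E'
from h import *
print(np.round(manip.get_obs()['joint_positions'],2))
plan(.4585,.2700,.22,149.1+90)
E
```

```text
[-0.14  0.69  0.47  1.73 -0.41  0.81 -0.26]
pos [ 645.2 -162.3   14.5] tooly -45.0 tilt [ 0.0033 -0.0013 -1.    ] q7 -0.26 q1 -0.14 t 22.55 open 44.8 F [ 0.3 -1.2  0.5]
 turn world -75.9 -> tool z 75.9 shift now [ 173.7 -437.1 -206.6] after turn [-381.9 -274.4 -206.9]
 turn world 104.1 -> tool z -104.1 shift now [ 173.7 -437.1 -206.6] after turn [ 382.5  275.7 -204.1]
 level rotvec tool deg [ 0.19 -0.08 -0.  ]
```

The opening went past 58 mm to 44.8 mm, so the grasp slipped. Looking before doing anything else.

```bash
python3 - <<'E'
from h import *
im=manip.snapshot('wrist'); im2=manip.snapshot('scene')
a=cv2.resize(im2[150:330,40:280],(560,420),interpolation=2)
cv2.imwrite('pics/w7.png',cv2.resize(np.hstack([im,a]),(800,300))[:,:,::-1])
E
```

```text
(no output)
```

View pics/w7.png

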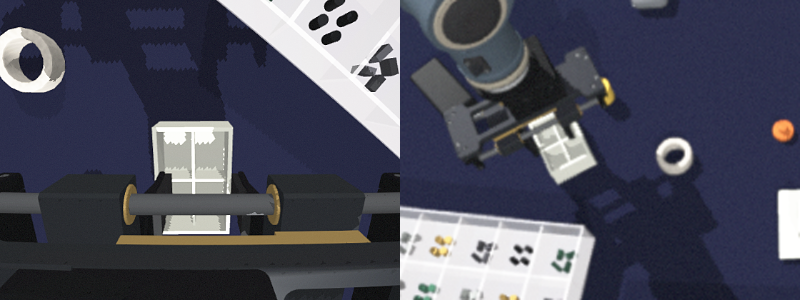

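The tray looks upright but displaced out ahead of the fingers. Opening and rising for a clear look.

>>> apply_moves --pt "0 0 0 0 0 0 1" --pt "0 0 0 0 0 0 1" --pt "0 0 0 0 0 0 1" --pt "0 0 0 0 0 0 1" --pt "0 0 0 0 0 0 1"

```text
time_s: 23.28
position: [0.644, -0.1615, 0.0133]
eef_rot: [2.903, 1.202, 0.0]
force: [0.2, 0.3, -0.2]
opening: 0.0791
grip_force: 0.2
```

>>> apply_moves --pt "0 0 -20 0 0 0 1" --pt "0 0 -56 0 0 0 1" --pt "0 0 -56 0 0 0 1" --pt "0 0 -56 0 0 0 1" --pt "0 0 0 0 0 0 1" --pt "0 0 0 0 0 0 1"

```text
time_s: 24.02
position: [0.6436, -0.1612, 0.2021]
eef_rot: [-2.902, -1.202, -0.001]
force: [-0.5, 0.5, -1.0]
opening: 0.0873
grip_force: 0.0
```

```bash
python3 - <<'E'
from h import *
c=manip.calibration('wrist'); im=manip.snapshot('wrist'); cv2.imwrite('pics/w8.png',im[:,:,::-1])
r=manip.cut_out('wrist','shallow_tray'); print([(d['score'],d['centre'],d['pixels'].sum()) for d in r])
if r: x,f=fit('shallow_tray',[(r[0]['pixels'],c)]); print(x[:2]*1e3,np.degrees(x[2]),f); plan(x[0],x[1],.012,np.degrees(x[2])+90)
E
```

```text
[(0.96, [261.0, 188.2], np.int64(4150))]
[ 628.0945395  -144.93568609] 44.3758264223471 0.017196355974954725
pos [ 643.  -160.9  200.2] tooly -45.0 tilt [-2.4e-03  8.0e-04 -1.0e+00] q7 -0.36 q1 -0.21 t 24.125 open 87.0 F [ 0.2 -1.   0.3]
 turn world -0.6 -> tool z 0.6 shift now [  0.9 -21.4 188.3] after turn [  0.7 -21.4 188.3]
 turn world 179.4 -> tool z -179.4 shift now [  0.9 -21.4 188.3] after turn [ -0.3  22.3 188.2]
 level rotvec tool deg [-0.13  0.06  0.  ]
```

View pics/w8.png

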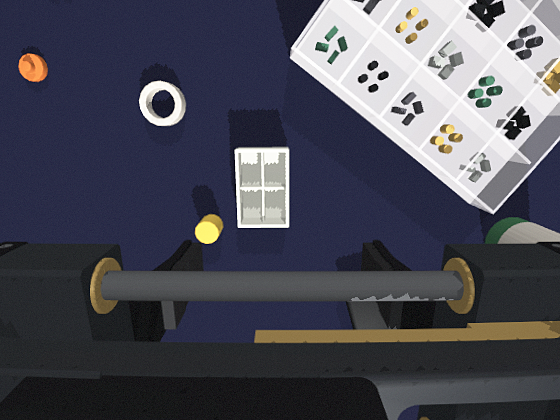

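The tray is upright at (262,188), shifted about 21 mm toward tool −y. The pads held it too near its top edge. I'll regrip lower, more gently, and pre-close the fingers first.

>>> apply_moves --pt "0.9 -21.4 0 0 0 0.6 1" --pt "0 0 50 0 0 0 1" --pt "0 0 50 0 0 0 1" --pt "0 0 50 0 0 0 1" --pt "0 0 30 0 0 0 1" --pt "0 0 12 0 0 0 1" --pt "0 0 0 0 0 0 0.75" --pt "0 0 0 0 0 0 0.72" --pt "0 0 0 0 0 0 0.72" --newtons 15

```text
time_s: 25.25
position: [0.6304, -0.1459, 0.0107]
eef_rot: [2.908, 1.186, 0.003]
force: [0.2, 0.2, -0.7]
opening: 0.0661
grip_force: 0.0
```

```bash
python3 - <<'E'
from h import *
plan(.6281,-.1449,.008,134.4)
im=manip.snapshot('wrist'); im2=manip.snapshot('scene')
r=manip.cut_out('wrist','shallow_tray');c=manip.calibration('wrist')
if r: x,f=fit('shallow_tray',[(r[0]['pixels'],c)]); print(x[:2]*1e3,np.degrees(x[2]),f)
a=cv2.resize(im2[150:330,40:280],(560,420),interpolation=2)
cv2.imwrite('pics/w9.png',cv2.resize(np.hstack([im,a]),(800,300))[:,:,::-1])
E
```

```text
pos [ 630.4 -145.9   10.7] tooly -45.6 tilt [ 2.5e-03 -2.0e-04 -1.0e+00] q7 -0.28 q1 -0.17 t 25.25 open 66.1 F [ 0.2  0.2 -0.7]
 turn world 0.0 -> tool z -0.0 shift now [-1.  -2.3  2.7] after turn [-1.  -2.3  2.7]
 turn world -180.0 -> tool z 180.0 shift now [-1.  -2.3  2.7] after turn [1.  2.3 2.8]
 level rotvec tool deg [ 0.11 -0.09 -0.  ]
```

View pics/w9.png

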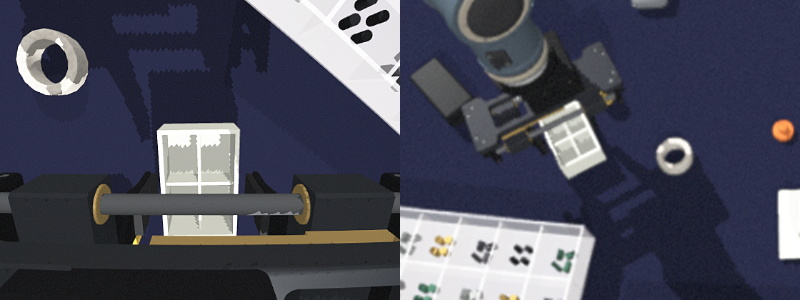

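The tray now lies between both fingers, clear on each side. Closing.

>>> apply_moves --pt "0 -1.2 1.5 0 0 0 0.7" --pt "0 0 0 0 0 0 0.6" --pt "0 0 0 0 0 0 0.5" --pt "0 0 0 0 0 0 0.4" --pt "0 0 0 0 0 0 0.4" --newtons 15

```text
time_s: 26.02
position: [0.6285, -0.1446, 0.0077]
eef_rot: [-2.909, -1.187, 0.0]
force: [-0.0, 0.7, 0.3]
opening: 0.058
grip_force: 15.0
```

>>> apply_moves --pt "0 0 0 0 0 0 0" --pt "0 0 -15 0 0 0 0" --pt "0 0 -30 0 0 0 0" --pt "0 0 0 0 0 0 0" --newtons 20

```text
time_s: 26.52
position: [0.6309, -0.1458, 0.056]
eef_rot: [2.906, 1.185, 0.008]
force: [-0.7, -0.6, -1.3]
opening: 0.058
grip_force: 20.0
```

```bash
python3 - <<'E'
from h import *
print(np.round(manip.get_obs()['joint_positions'],2),manip.get_obs()['grip_force'])
plan(.4585,.2700,.22,149.1+90)
E
```

```text
[-0.19  0.61  0.51  1.76 -0.38  0.86 -0.31] 19.983800947666168
pos [ 630.9 -145.8   56. ] tooly -45.6 tilt [ 0.0061 -0.0012 -1.    ] q7 -0.31 q1 -0.19 t 26.525 open 58.0 F [-0.7 -0.6 -1.3]
 turn world -75.3 -> tool z 75.3 shift now [ 168.  -416.9 -165.6] after turn [-360.8 -267.4 -166.7]
 turn world 104.7 -> tool z -104.7 shift now [ 168.  -416.9 -165.6] after turn [ 362.   269.1 -161.3]
 level rotvec tool deg [ 0.3 -0.2  0. ]
```

>>> apply_moves --pt "0 0 -55 0 0 0 0" --pt "0 0 -55 0 0 0 0" --pt "0 0 -55 0 0 0 0" --pt "0 0 0 0 0 -10.5 0" --pt "0 0 0 0 0 -10.5 0" --pt "0 0 0 0 0 -10.5 0" --pt "0 0 0 0 0 -10.5 0" --pt "0 0 0 0 0 -10.5 0"

```text
time_s: 27.52
position: [0.6281, -0.1447, 0.2171]
eef_rot: [-2.076, -2.356, 0.001]
force: [0.1, 0.4, -0.9]
opening: 0.0576
grip_force: 20.0
```

>>> apply_moves --pt "0 0 0 0 0 -10.5 0" --pt "0 0 0 0 0 -10.5 0" --pt "0 0 0 0 0 -10.5 0" --pt "0 0 0 0 0 -10.5 0" --pt "0 0 0 0 0 -10.2 0" --pt "0 0 0 0 0 0 0"

```text
time_s: 28.28
position: [0.6281, -0.1449, 0.2172]
eef_rot: [-0.841, -3.026, -0.0]
force: [0.3, -0.6, -0.6]
opening: 0.0576
grip_force: 20.0
```

>>> apply_moves --pt "40.1 29.8 0 0 0 0 0" --pt "40.1 29.8 0 0 0 0 0" --pt "40.1 29.8 0 0 0 0 0" --pt "40.1 29.8 0 0 0 0 0" --pt "40.1 29.8 0 0 0 0 0" --pt "40.1 29.8 0 0 0 0 0" --pt "40.1 29.8 0 0 0 0 0" --pt "40.1 29.8 0 0 0 0 0" --pt "40.1 29.8 0 0 0 0 0" --pt "0 0 0 0 0 0 0" --pt "0 0 0 0 0 0 0"

```text
time_s: 29.65
position: [0.457, 0.2699, 0.2176]
eef_rot: [0.841, 3.027, -0.001]
force: [-0.6, -1.0, -1.5]
opening: 0.0575
grip_force: 20.0
```

```bash
python3 - <<'E'
from h import *
o=manip.get_obs();print(np.round(o['joint_positions'],2),o['grip_force'])
plan(.4585,.2700,.120,149.1+90)
c=manip.calibration('wrist'); im=manip.snapshot('wrist'); cv2.imwrite('pics/w10.png',im[:,:,::-1])
E
```

```text
[-0.59  0.22 -0.03  1.85  0.01  1.07  0.41] 19.983573853969574
pos [457.  269.9 217.6] tooly 59.0 tilt [-1.e-04 -9.e-04 -1.e+00] q7 0.41 q1 -0.59 t 29.65 open 57.5 F [-0.6 -1.  -1.5]
 turn world 0.1 -> tool z -0.1 shift now [-1.2  0.9 97.6] after turn [-1.2  0.9 97.6]
 turn world -179.9 -> tool z 179.9 shift now [-1.2  0.9 97.6] after turn [ 1.3 -0.8 97.6]
 level rotvec tool deg [-0.05  0.02 -0.  ]
```

View pics/w10.png

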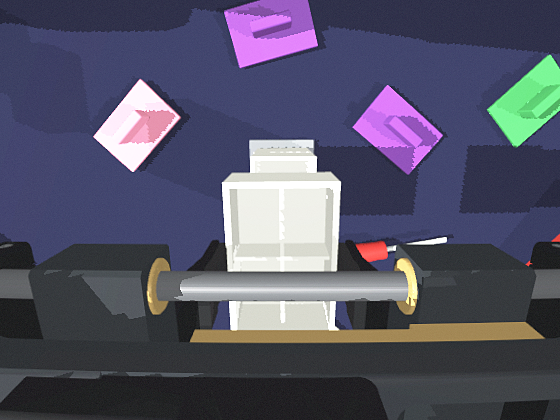

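The shallow tray (282,235) is held square over the stack. Lowering.

>>> apply_moves --pt "-1 0.5 45 0 0 0 0" --pt "0 0 25 0 0 0 0" --pt "0 0 9 0 0 0 0" --pt "0 0 7 0 0 0 0" --pt "0 0 6 0 0 0 0" --pt "0 0 4 0 0 0 0" --pt "0 0 1.5 0 0 0 0" --pt "0 0 0 0 0 0 0" --pt "0 0 0 0 0 0 0"

```text
time_s: 30.82
position: [0.458, 0.2708, 0.1206]
eef_rot: [0.837, 3.028, 0.001]
force: [0.3, 0.1, 0.1]
opening: 0.0577
grip_force: 20.0
```

>>> apply_moves --pt "0 0 0 0 0 0 1" --pt "0 0 0 0 0 0 1" --pt "0 0 0 0 0 0 1" --pt "0 0 0 0 0 0 1" --pt "0 0 -25 0 0 0 1" --pt "0 0 -50 0 0 0 1" --pt "0 0 -40 0 0 0 1" --pt "0 0 0 0 0 0 1" --pt "0 0 0 0 0 0 1"

```text
time_s: 31.95
position: [0.4574, 0.2704, 0.2348]
eef_rot: [-0.837, -3.027, 0.001]
force: [0.0, -0.7, -0.4]
opening: 0.087
grip_force: 0.0
```

```bash
python3 - <<'E'
from h import *
c=manip.calibration('wrist'); im=manip.snapshot('wrist'); cv2.imwrite('pics/w11.png',im[:,:,::-1])
r=manip.cut_out('wrist','shallow_tray'); print([(d['score'],d['centre'],d['pixels'].sum()) for d in r])
if r:
  for z in (.108,.112,.118): x,f=fit('shallow_tray',[(r[0]['pixels'],c)],z); print(z,x[:2]*1e3,np.degrees(x[2]),f)
print(np.round(manip.get_obs()['joint_positions'],2))
plan(.6666,.1940,.2,15.4+90)
E
```

```text
[(0.72, [278.2, 204.8], np.int64(6709))]
0.108 [459.61469164 270.36803221] 149.51451332353784 0.023228663819062856
0.112 [458.42766043 271.10808136] 149.7888687866023 0.020618462187262154
0.118 [457.74696262 271.39754886] 149.68814762033256 0.05331415917492299
[-0.59  0.21 -0.03  1.83  0.01  1.11  0.41]
pos [457.1 270.1 233.9] tooly 59.1 tilt [-0.0022 -0.0015 -1.    ] q7 0.41 q1 -0.59 t 32.05 open 87.0 F [-1.5 -0.2 -0.2]
 turn world 46.3 -> tool z -46.3 shift now [-218.9   42.4   33.6] after turn [-181.8 -128.9   34. ]
 turn world -133.7 -> tool z 133.7 shift now [-218.9   42.4   33.6] after turn [181.7 129.1  33.8]
 level rotvec tool deg [-0.14 -0.07 -0.  ]
```

The shallow tray fits best at z = 0.112 with a 149.8° yaw, so it is seated. On to the lid.

>>> apply_moves --pt "0 0 0 0 0 -9.3 1" --pt "0 0 0 0 0 -9.3 1" --pt "0 0 0 0 0 -9.3 1" --pt "0 0 0 0 0 -9.2 1" --pt "0 0 0 0 0 -9.2 1" --pt "-36.4 -25.8 6.8 0 0 0 1" --pt "-36.4 -25.8 6.8 0 0 0 1" --pt "-36.4 -25.8 6.8 0 0 0 1" --pt "-36.4 -25.8 6.8 0 0 0 1" --pt "-36.4 -25.8 6.8 0 0 0 1" --pt "0 0 0 0 0 0 1" --pt "0 0 0 0 0 0 1"

```text
time_s: 33.55
position: [0.6665, 0.1949, 0.1998]
eef_rot: [0.421, -3.11, -0.0]
force: [0.2, 0.4, 0.1]
opening: 0.0871
grip_force: 0.0
```

```bash
python3 - <<'E'
from h import *
c=manip.calibration('wrist'); im=manip.snapshot('wrist'); cv2.imwrite('pics/w12.png',im[:,:,::-1])
r=manip.cut_out('wrist','lid'); print([(d['score'],d['centre'],d['pixels'].sum(),im[d['pixels']].mean(0).round()) for d in r])
for d in r:
    if abs(d['centre'][0]-280)<70 and 100<d['centre'][1]<290:
        x,f=fit('lid',[(d['pixels'],c)]); print(x[:2]*1e3,np.degrees(x[2]),f); plan(x[0],x[1],.0135,np.degrees(x[2])+90)
E
```

```text
[(0.8, [280.8, 183.3], np.int64(4034), array([249., 249., 247.])), (0.67, [518.8, 74.9], np.int64(4564), array([134.,  72., 172.]))]
[667.40878125 194.36641819] 15.443056480370425 0.012198869223205455
pos [666.3 195.8 201.1] tooly 105.5 tilt [-1.2e-03  6.0e-04 -1.0e+00] q7 1.48 q1 -0.31 t 33.65 open 87.0 F [ 0.5  0.6 -0.4]
 turn world -0.0 -> tool z 0.0 shift now [ -0.8  -1.8 187.6] after turn [ -0.8  -1.8 187.6]
 turn world 180.0 -> tool z -180.0 shift now [ -0.8  -1.8 187.6] after turn [  0.5   1.5 187.6]
 level rotvec tool deg [ 0.05 -0.06  0.  ]
```

View pics/w12.png

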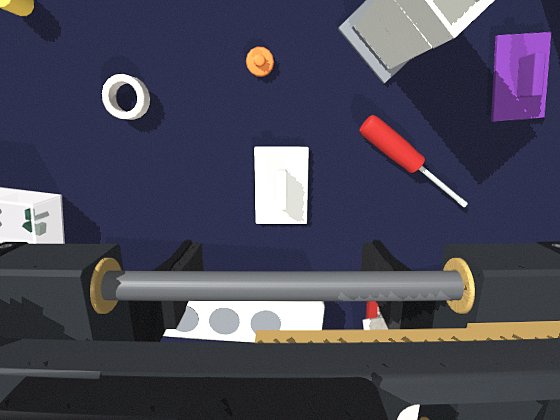

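The white lid with its bar handle is at (281,185), square to the fingers. The purple one at (520,75) is a look-alike.

>>> apply_moves --pt "-0.8 -1.2 50 0 0 0 1" --pt "0 0 50 0 0 0 1" --pt "0 0 50 0 0 0 1" --pt "0 0 26 0 0 0 1" --pt "0 0 10.5 0 0 0 0.5" --pt "0 0 0 0 0 0 0.4" --pt "0 0 0 0 0 0 0" --pt "0 0 0 0 0 0 0" --pt "0 0 0 0 0 0 0" --pt "0 0 0 0 0 0 0" --pt "0 0 0 0 0 0 0" --newtons 15

```text
time_s: 35.02
position: [0.6687, 0.1936, 0.0149]
eef_rot: [-0.42, 3.113, 0.0]
force: [-0.4, -0.2, -0.3]
opening: 0.0253
grip_force: 0.0
```

>>> apply_moves --pt "0 0 0 0 0 0 0" --pt "0 0 0 0 0 0 0" --pt "0 0 0 0 0 0 0" --pt "0 0 0 0 0 0 0" --newtons 15

```text
time_s: 35.52
position: [0.6687, 0.1936, 0.0148]
eef_rot: [0.42, -3.113, -0.0]
force: [0.8, -0.1, -0.1]
opening: 0.0003
grip_force: 0.0
```

```bash
python3 - <<'E'
from h import *
for n in('scene','top','wrist'):
    c=manip.calibration(n); im=manip.snapshot(n)
    cv2.imwrite(f'pics/m_{n}.png',im[:,:,::-1])
    for d in manip.cut_out(n,'lid'):
        m=im[d['pixels']].mean(0)
        if m.max()-m.min()<25:
            x,f=fit('lid',[(d['pixels'],c)]); print(n,d['score'],d['centre'],d['pixels'].sum(),x[:2]*1e3,np.degrees(x[2]),f)
E
```

```text
scene 0.59 [283.8, 292.8] 591 [683.28317785 205.06357019] 113.52991746433003 0.5191945899222047
wrist 0.72 [284.1, 202.1] 7987 [667.61070393 194.59230574] 15.37187232513819 0.4253275816311384
```

>>> apply_moves --pt "0 0 -30 0 0 0 0" --pt "0 0 -50 0 0 0 1" --pt "0 0 -55 0 0 0 1" --pt "0 0 -52 0 0 0 1" --pt "0 0 0 0 0 0 1" --pt "0 0 0 0 0 0 1" --pt "0 0 0 0 0 0 1"

```text
time_s: 36.7
position: [0.6676, 0.1932, 0.1997]
eef_rot: [0.42, -3.11, 0.001]
force: [0.4, 1.1, -0.2]
opening: 0.0528
grip_force: 0.0
```

```bash
python3 - <<'E'
from h import *
for n in('scene','top','wrist'):
    c=manip.calibration(n); im=manip.snapshot(n)
    cv2.imwrite(f'pics/n_{n}.png',im[:,:,::-1])
    for d in manip.cut_out(n,'lid'):
        m=im[d['pixels']].mean(0)
        if m.max()-m.min()<25:
            x,f=fit('lid',[(d['pixels'],c)]); print(n,d['score'],d['centre'],d['pixels'].sum(),x[:2]*1e3,np.degrees(x[2]),f)
plan(*x[:2],.014,np.degrees(x[2])+90)
E
```

```text
scene 0.95 [280.7, 283.4] 1165 [666.95974708 193.37226752] 15.126637342196553 0.04549919859366114
scene 0.51 [347.5, 193.6] 171 [382.90921224 308.3352106 ] 11.828625475971313 0.7965631501887955
top 0.68 [269.8, 146.6] 465 [664.23085265 202.73383615] 3.3433920466262106 0.3801218392723025
top 0.41 [250.9, 227.0] 72 [447.06329807 251.06556064] 129.67086528007357 0.909112426035503
wrist 0.69 [280.5, 180.6] 4019 [667.82121888 194.55522767] 15.259155435910575 0.011623067318216163
pos [668.5 193.6 201.2] tooly 105.4 tilt [-9.e-04 -2.e-04 -1.e+00] q7 1.48 q1 -0.31 t 37.0 open 77.1 F [ 0.1 -0.   0.1]
 turn world -0.1 -> tool z 0.1 shift now [  0.2   1.1 187.2] after turn [  0.2   1.1 187.2]
 turn world 179.9 -> tool z -179.9 shift now [  0.2   1.1 187.2] after turn [ -0.6  -1.1 187.2]
 level rotvec tool deg [ 0.   -0.05  0.  ]
```

```bash
python3 - <<'E'
import cv2,numpy as np
g=lambda n:cv2.imread(f'pics/{n}.png')
r=lambda a:cv2.resize(a,(400,300),interpolation=2)
A=r(g('m_wrist')[100:310,140:420]); B=r(g('m_scene')[235:340,220:360])
C=r(g('n_wrist')[130:250,200:360]); D=r(g('n_scene')[235:340,220:360])
cv2.imwrite('pics/comp.png',np.vstack([np.hstack([A,B]),np.hstack([C,D])]))
E
```

```text
(no output)
```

View pics/comp.png

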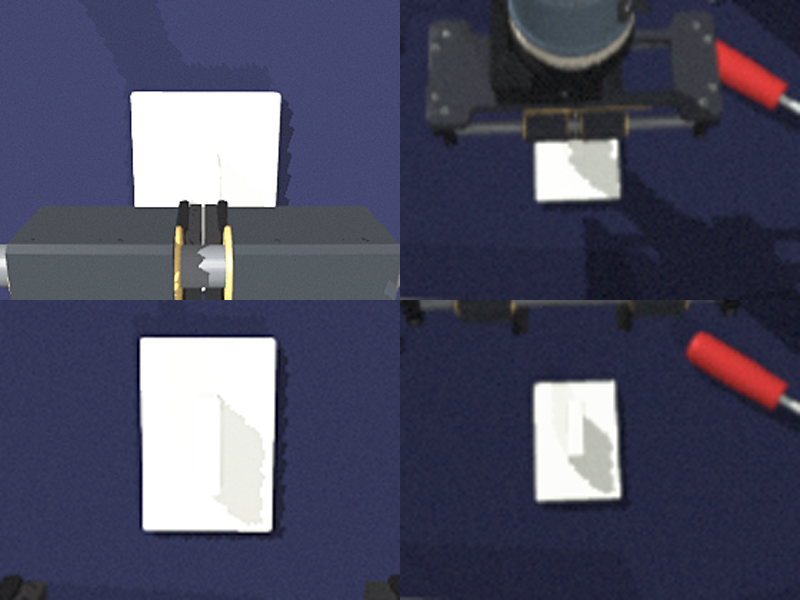

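The bottom row shows the lid undisturbed with its handle upright, although the fingers shut to 0. The pads therefore closed over the top of the 35 mm handle, which also explains the first slip on the shallow tray. I'll pre-close and feel down gently toward the plate.

>>> apply_moves --pt "0 1 50 0 0 0 0.45" --pt "0 0 50 0 0 0 0.45" --pt "0 0 50 0 0 0 0.45" --pt "0 0 26 0 0 0 0.45" --pt "0 0 11 0 0 0 0.45" --pt "0 0 0 0 0 0 0.45" --pt "0 0 0 0 0 0 0.45"

```text
time_s: 37.88
position: [0.6697, 0.195, 0.0165]
eef_rot: [-0.42, 3.11, 0.001]
force: [1.0, -0.3, 0.1]
opening: 0.0398
grip_force: 0.0
```

>>> apply_moves --pt "0 0 1 0 0 0 0.45" --pt "0 0 0 0 0 0 0.45"

```text
time_s: 38.12
position: [0.6688, 0.1947, 0.0146]
eef_rot: [-0.42, 3.112, 0.001]
force: [-0.5, -0.4, -0.0]
opening: 0.0392
grip_force: 0.0
```

>>> apply_moves --pt "0 0 1 0 0 0 0.45" --pt "0 0 0 0 0 0 0.45"

```text
time_s: 38.38
position: [0.6683, 0.1946, 0.0128]
eef_rot: [0.42, -3.113, -0.0]
force: [-0.2, -0.3, 0.3]
opening: 0.0391
grip_force: 0.0
```

>>> apply_moves --pt "0 0 1 0 0 0 0.45" --pt "0 0 0 0 0 0 0.45"

```text
time_s: 38.62
position: [0.6683, 0.1945, 0.0116]
eef_rot: [0.42, -3.113, -0.0]
force: [-0.2, 0.4, -0.2]
opening: 0.039
grip_force: 0.0
```

>>> apply_moves --pt "0 0 1 0 0 0 0.3" --pt "0 0 0 0 0 0 0.2" --pt "0 0 0 0 0 0 0.05" --pt "0 0 0 0 0 0 0.05" --pt "0 0 0 0 0 0 0.05" --newtons 15

```text
time_s: 39.25
position: [0.6684, 0.1945, 0.0108]
eef_rot: [-0.42, 3.113, 0.0]
force: [0.5, 0.1, 0.4]
opening: 0.0113
grip_force: 15.0
```

Gripped at 12 mm with 15 N. Firming up and test-lifting.

>>> apply_moves --pt "0 0 0 0 0 0 0" --pt "0 0 0 0 0 0 0" --pt "0 0 -8 0 0 0 0" --pt "0 0 -15 0 0 0 0" --pt "0 0 0 0 0 0 0" --newtons 20

```text
time_s: 39.88
position: [0.6699, 0.1952, 0.0362]
eef_rot: [-0.42, 3.109, 0.001]
force: [0.1, 1.1, -0.5]
opening: 0.0113
grip_force: 20.0
```

```bash
python3 - <<'E'
from h import *
plan(.4585,.2705,.25,149.2+90)
n='scene';c=manip.calibration(n); im=manip.snapshot(n); cv2.imwrite('pics/l1.png',im[:,:,::-1])
c=manip.calibration('wrist'); im=manip.snapshot('wrist'); cv2.imwrite('pics/l2.png',im[:,:,::-1])
for d in manip.cut_out('wrist','lid')[:2]:
    print(d['score'],d['centre'],d['pixels'].sum(),im[d['pixels']].mean(0))
E
```

```text
pos [669.9 195.2  36.2] tooly 105.4 tilt [ 0.0038  0.0015 -1.    ] q7 1.47 q1 -0.31 t 39.875 open 11.3 F [ 0.1  1.1 -0.5]
 turn world -46.2 -> tool z 46.2 shift now [ 183.   128.8 -214.5] after turn [ 219.3  -43.5 -214.7]
 turn world 133.8 -> tool z -133.8 shift now [ 183.   128.8 -214.5] after turn [-221.1   43.6 -212.9]
 level rotvec tool deg [ 0.02  0.23 -0.  ]
0.88 [278.6, 206.7] 9090 [249.15665567 249.31430143 248.19570957]
```

>>> apply_moves --pt "0 0 -30 0 0 0 0" --pt "0 0 -45 0 0 0 0" --pt "0 0 -45 0 0 0 0" --pt "0 0 -45 0 0 0 0" --pt "0 0 -45 0 0 0 0" --pt "0 0 -4 0 0 0 0" --pt "0 0 0 0 0 9.2 0" --pt "0 0 0 0 0 9.2 0" --pt "0 0 0 0 0 9.2 0" --pt "0 0 0 0 0 9.3 0" --pt "0 0 0 0 0 9.3 0" --pt "0 0 0 0 0 0 0"

```text
time_s: 41.52
position: [0.6676, 0.1945, 0.2461]
eef_rot: [-0.831, -3.027, 0.003]
force: [0.1, 0.5, -0.7]
opening: 0.0117
grip_force: 20.0
```

>>> apply_moves --pt "20 -4 0 0 0 0 0" --pt "40 -8 0 0 0 0 0" --pt "40 -8 0 0 0 0 0" --pt "40 -8 0 0 0 0 0" --pt "40 -8 0 0 0 0 0" --pt "25 -4.5 0 0 0 0 0" --pt "13 -3 0 0 0 0 0" --pt "0 0 0 0 0 0 0" --pt "0 0 0 0 0 0 0"

```text
time_s: 42.65
position: [0.46, 0.2682, 0.2477]
eef_rot: [0.836, 3.028, -0.0]
force: [-0.1, -0.5, -0.5]
opening: 0.0113
grip_force: 20.0
```

```bash
python3 - <<'E'
from h import *
plan(.4585,.2705,.156,149.2+90)
c=manip.calibration('wrist'); im=manip.snapshot('wrist'); cv2.imwrite('pics/l3.png',im[:,:,::-1])
for q in('lid','shallow_tray','middle_tray'):
  for d in manip.cut_out('wrist',q)[:3]:
    ys,xs=np.nonzero(d['pixels']);print(q,d['score'],d['centre'],d['pixels'].sum(),im[d['pixels']].mean(0).round(),xs.min(),xs.max(),ys.min(),ys.max())
    if q=='lid': m=d['pixels'].astype(np.uint8); print(cv2.minAreaRect(np.argwhere(m)[:,::-1].astype(np.float32)), [ (int(r),int(np.nonzero(m[r])[0].min()),int(np.nonzero(m[r])[0].max())) for r in range(ys.min()+3,ys.max(),12) if m[r].any()][:7])
E
```

```text
pos [460.  268.2 247.7] tooly 59.1 tilt [ 5.e-04 -3.e-04 -1.e+00] q7 0.44 q1 -0.65 t 42.65 open 11.3 F [-0.1 -0.5 -0.5]
 turn world 0.1 -> tool z -0.1 shift now [ 2.6  1.2 91.7] after turn [ 2.6  1.2 91.7]
 turn world -179.9 -> tool z 179.9 shift now [ 2.6  1.2 91.7] after turn [-2.5 -1.2 91.7]
 level rotvec tool deg [ 0.    0.04 -0.  ]
lid 0.97 [272.5, 30.3] 4195 [153.  87. 192.] 229 314 0 67
((272.6509704589844, 31.028289794921875), (56.72990798950195, 78.15814971923828), 74.05460357666016) [(3, 272, 305), (15, 230, 307), (27, 232, 310), (39, 235, 313), (51, 238, 303), (63, 243, 263)]
lid 0.93 [280.5, 207.3] 8926 [242. 242. 239.] 229 334 166 306
((281.5, 236.0), (140.0, 105.0), 90.0) [(169, 229, 334), (181, 229, 334), (193, 230, 333), (205, 230, 333), (217, 231, 332), (229, 231, 332), (241, 232, 330)]
lid 0.92 [514.4, 100.8] 3434 [ 89. 202. 110.] 475 555 58 142
((515.0745849609375, 100.08289337158203), (45.71259307861328, 80.57308959960938), 48.012786865234375) [(61, 526, 534), (73, 513, 542), (85, 498, 549), (97, 485, 552), (109, 475, 538), (121, 483, 525), (133, 493, 512)]
middle_tray 0.59 [282.3, 150.4] 167 [170. 171. 162.] 257 308 146 150
```

The lid is held square and level over the stack. Lowering it.

>>> apply_moves --pt "2 1.2 35 0 0 0 0" --pt "0 0 25 0 0 0 0" --pt "0 0 12 0 0 0 0" --pt "0 0 7 0 0 0 0" --pt "0 0 5 0 0 0 0" --pt "0 0 5 0 0 0 0" --pt "0 0 2.5 0 0 0 0" --pt "0 0 0 0 0 0 0" --pt "0 0 0 0 0 0 0"

```text
time_s: 43.98
position: [0.458, 0.2711, 0.1566]
eef_rot: [0.835, 3.028, 0.001]
force: [0.7, 0.2, -1.0]
opening: 0.0114
grip_force: 20.0
```

>>> apply_moves --pt "0 0 1 0 0 0 0" --pt "0 0 0 0 0 0 0"

```text
time_s: 44.22
position: [0.4578, 0.2709, 0.1553]
eef_rot: [-0.835, -3.029, -0.0]
force: [0.1, -0.6, -0.6]
opening: 0.0109
grip_force: 20.0
```

>>> apply_moves --pt "0 0 0.8 0 0 0 0" --pt "0 0 0 0 0 0 0" --pt "0 0 0 0 0 0 0"

```text
time_s: 44.6
position: [0.4579, 0.271, 0.1547]
eef_rot: [0.835, 3.028, 0.0]
force: [-0.2, -0.4, 2.1]
opening: 0.0113
grip_force: 20.0
```

Light contact at the seated height. Releasing and rising straight up.

>>> apply_moves --pt "0 0 0 0 0 0 0.2" --pt "0 0 0 0 0 0 0.4" --pt "0 0 0 0 0 0 0.4" --pt "0 0 0 0 0 0 0.4" --pt "0 0 -15 0 0 0 0.4" --pt "0 0 -35 0 0 0 0.4" --pt "0 0 -50 0 0 0 0.6" --pt "0 0 -30 0 0 0 1" --pt "0 0 0 0 0 0 1" --pt "0 0 0 0 0 0 1"

```text
time_s: 45.85
position: [0.4574, 0.2707, 0.2842]
eef_rot: [-0.835, -3.028, 0.001]
force: [0.2, -0.7, 0.2]
opening: 0.0669
grip_force: 0.0
```

```bash
python3 - <<'E'
from h import *
c=manip.calibration('wrist'); im=manip.snapshot('wrist'); cv2.imwrite('pics/f1.png',im[:,:,::-1])
for d in manip.cut_out('wrist','lid'):
    m=im[d['pixels']].mean(0)
    if m.max()-m.min()<25:
        for z in (.138,.144,.150):
            x,f=fit('lid',[(d['pixels'],c)],z); print(z,d['score'],d['centre'],x[:2]*1e3,np.degrees(x[2]),f)
print(manip.get_obs()['position'],manip.get_obs()['time_s'])
E
```

```text
0.138 0.72 [278.8, 194.8] [458.16725339 271.00599785] 149.3034561295146 0.01862829078864714
0.144 0.72 [278.8, 194.8] [457.31864151 271.56478858] 149.02152187813212 0.0332924380994869
0.15 0.72 [278.8, 194.8] [456.87549375 271.78018846] 149.50068424190147 0.06340368595968748
[0.45714218 0.27047242 0.28335863] 45.95
```

```bash
python3 -c "
from workcell import manip
print(manip.job_done())"
```

```text
the job is handed in; nothing more can be done
None
```

The organiser is assembled in the dock in the order asked (deep, middle, shallow, white lid), released and handed in at about 46 s. The last wrist-camera fit put the lid at its seated height and square to the stack. The first grasps of the shallow tray and the lid slipped and were redone; the shallow tray shifted about 21 mm.

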